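# Reset the tripped glaze melter through its hidden reset hole

### The job

The glaze melter on the bench has tripped its overheat cut-out. Take the push rod from the grey tray, feel along the recessed channel in the melter's back (the side towards the robot) with its white tip for the reset hole, which cannot be seen, and push the rod in without ramming it until the reset button behind the hole is fully in. Then draw the rod out and lay it back flat in the tray, and leave the bowl, jar, shaker and scraper where they are.

Things in the scene. Friction and masses are not known exactly. Their poses are not given: they have to be found in the camera images.
- melter: Glaze melter, a low aluminium cabinet fixed to the bench: 260 (x) by 340 (y) by 150 mm high on 20 mm feet, two lidded pans on top (knobs reach 184 mm). Its flat back faces the robot. Origin: on the bench under the middle of the back face; x points into the melter, away from the robot. The top flange (z = 144 to 150 mm) overhangs the back by 12 mm. A level channel is recessed in the back (see channel).
- channel (a point): Mid length and height of the channel's mouth, in the plane of the melter's back, 73 mm above the bench; x points into the melter, y along the channel. The channel is 150 mm long (y = -75 to 75 mm), 18 mm high and 10 mm deep.
- reset (a joint): Reset button travel in m: 0 = tripped (out), 0.006 = fully in. It slides into the melter (+x of the melter), needs about 5 N, and stays where it is pushed.
- push_rod: Plastic push rod, about 55 g, loose in the tray: a black handle 85 mm long, 24 by 24 mm square, and a straight white round shank of 10 mm diameter, 125 mm long, with a flat end chamfered 1.5 mm. Origin: centre of the handle's underside as it lies; x along the rod towards the tip, z up. The rod's axis is 12 mm above the origin; the handle spans x = -42.5 to 42.5 mm, the tip is at x = 167.5 mm.
- rod_grip (a point): Point on the rod's axis in the front half of the handle, 20 mm ahead of the handle's middle and near the rod's centre of mass: the place to grip, 24 mm wide.
- rod_tip (a point): Centre of the rod's white end face, 147.5 mm ahead of rod_grip.
- tray: Shallow grey plastic tray fixed to the bench, 260 (x) by 150 (y) by 22 mm high, walls and floor 5 mm. Origin: centre of its underside on the bench. It stands to the left or right of the robot; the rod lies in it roughly along its x axis, tip away from the robot.
- bowl: Bystander: steel bowl, 160 mm across, 75 mm high, on the side opposite the tray. Origin: centre of its underside.
- shaker: Bystander: aluminium sugar shaker, 54 mm across, 100 mm high, standing in front of one end of the melter's back, between tray or bowl and the channel. Origin: centre of its underside.
- scraper: Bystander: bench scraper lying flat between the robot and the melter's back: steel blade 90 by 130 mm with a wooden grip, 22 mm high at most. Origin: centre of its underside.
- channel_floor (a point): Mid length and height of the channel's floor, a flat upright plate 4 mm thick, 10 mm behind the mouth; axes as channel. It has one round hole, 15 mm across, at mid height (73 mm above the bench), its centre anywhere within 45 mm of the middle along y: it cannot be seen and must be felt for. The reset button's face lies 16 mm behind the plate's front when tripped.
- jar: Bystander: small glass jar with a white lid, 52 mm across, 90 mm high, standing in front of the other end of the melter's back. Origin: centre of its underside.
Not all that is in view belongs to the job. Of the things that look like the push_rod, the largest one is meant.

How it is judged:
On the way, in this order (a step that is already met when the one before it is completed fails the run):
1. the rod is lifted out of the tray (height (world z) of rod_grip above 0.05 m), for 0.1 s.
2. the reset button is pushed fully in (at least 4.5 of 6 mm) with the rod's tip in the hole (value of joint reset above 0.0045 m and x of rod_tip in the frame of melter above 0.02 m), for 0.05 s.
3. the rod is laid down in the tray while still held, not dropped (contact force between the fingers and push_rod above 0.5 N and z of rod_grip in the frame of tray below 0.03 m and z of rod_tip in the frame of tray below 0.04 m and x of rod_grip in the frame of tray between -0.13 and 0.13 m and y of rod_grip in the frame of tray between -0.075 and 0.075 m), for 0.05 s.
At the end, for the whole second after the job is handed in: The reset button is in by at least 4.5 of its 6 mm, and the push rod lies flat and at rest on the tray's floor, wholly inside its walls (handle axis less than 23 mm and tip less than 25 mm above the bench) (value of joint reset above 0.0045 m and z of rod_grip in the frame of tray below 0.023 m and z of rod_tip in the frame of tray below 0.025 m and x of rod_grip in the frame of tray between -0.125 and 0.125 m and y of rod_grip in the frame of tray between -0.07 and 0.07 m and x of rod_tip in the frame of tray between -0.125 and 0.125 m and y of rod_tip in the frame of tray between -0.07 and 0.07 m and linear speed of push_rod below 0.02 m/s); the robot touches nothing.
It fails at once if the bowl, jar, shaker or scraper is moved more than 30 mm (distance of any of bowl, jar, shaker, scraper from where it was at the start of the episode above 0.03 m).
It fails at once if the bowl, jar or shaker is tipped over (angle between any of bowl, jar, shaker's own z axis and vertical above 0.5 rad).
It fails at once if the rod is rammed against the melter with more than 50 N (contact force between push_rod and melter above 50 N).
It also fails if it takes over 72 s, if anything falls off the work surface, if the arm or the gripper's body presses on something with over 40 N, if the wrist force passes 120 N, or if a joint passes its speed limit or range.

### The arm

A 6-joint arm with a two-finger parallel gripper is mounted at the origin on the work surface. World frame = base frame: x ahead of the robot, y to its left, z up, the work surface at z = 0. Lengths are in m, angles in rad, forces in N, time in s.
With the tool pointing down it reaches from about 0.35 to 0.725 m from the base axis. Payload 4.3 kg.
Tool frame: the origin (TCP) lies at the very end of the fingers, on their centre line; the grasp point (between the pads) lies 19 mm behind it; x points along the fingers, z is the direction in which the jaws open and shut, and the axes are right-handed (so a half turn about x gives the same grasp; the last joint's range is limited). The gripper opens to 85 mm and grips with 20 to 120 N. Pads are 22 mm wide; open, the fingers measure 114 mm over their backs; the gripper's body (76 mm by 85 mm) begins 54 mm behind the grasp point. The pads swing forward as they close: fully open they stand 13 mm farther back than shut.
Start: joints at [-1.367, 0.377, 0.081, 1.274, 0, 1.46], TCP at [0.177, -0.547, 0.231] pointing down, gripper open.
Joint ranges: [-2.72, 2.72], [-0.84, 1.66], [-1.02, 1.22], [-1.77, 2.12], [-1.37, 1.28], [-3.14, 3.14]. Speed limits (rad/s): [2.57, 2.57, 3.14, 3.14, 3.14, 3.14].

### API

Orientations are given as a rotation vector (axis times angle).
In Python, from bench import r gives the robot as it stands. The module is installed in compiled form; this text tells all that it offers.
- The arm moves only by the shell command python3 -m jog 'ROWS' [FORCE]. ROWS is JSON, a list of rows, each a list of 5 numbers: the shift along the tool's x, y, z in units of 25 mm (1.0 is 25 mm), then the turn about the tool's x in units of 6 degrees (1.0 is 6 degrees), then the opening, from -1 (shut) to 1 (fully open). In form: [[dx, dy, dz, yaw, gripper], ...]. A call has 1 to 12 rows; each row shifts and turns the commanded pose from where the row before left it, along the tool's axes as they then stand; what a row does not reach is not made up. A row lasts 1/8 s, in which the tool goes at most 62.5 mm and 10.7 degrees, less where a joint would pass 70% of its speed; a pose out of reach is approached as far as the arm can. A call is refused whole if a number of a shift passes 1 or a number of a turn 1, either way. A call with a gripper value outside its range is refused whole. The fingers move at their own pace and stop on an object; FORCE is the grip in N (left out, the last holds). Time passes only in rows, so rows that do not move let the fingers close. It gives the time, the measured TCP pose, the force and the opening at its end, in the units of the state.
- r.get_state(): the state, without advancing time (a new reading comes with each control period).
- r.read_camera(name): name is "scene" or "top" or "wrist"; returns (picture, depth): 384x512x3 uint8, blue, green, red; 384x512 float32, m along the optical axis (not along the pixel's ray), 0 where there is no reading.
- r.camera_model(name): a dict with "fov_y" (degrees; the focal length in pixels is half the picture's height over the tangent of half this angle, whatever the lens; pixels are square), "cx", "cy" (the principal point, pixels), "R" (3x3) and "t" (3): a world point X has camera coordinates R X + t; the wrist camera has in their place "tool_from_camera" (4x4, takes a point from camera to tool coordinates, whose origin is the TCP and whose axes are the tool frame's). Camera axes: x right, y down, z forward; pixel columns grow to the right and rows downward; lengths in m; the calibration is good to about 2 mm. A picture is of the moment at which its call begins: read the wrist's pose just before it. camera_model takes no time and is no camera call.
- r.finish_job(): hands the job in, once; it reports no verdict.
The state is a dict: "t": time; "qpos": joint angles; "qd": joint speeds; "joint_efforts": joint torques, N m; "position": TCP position; "tcp_rot": TCP orientation; "wrist_force": force on the tool from outside, world axes, zero at the start; "moment": the same for the moment, N m; "finger_gap": finger opening in m.
Only numpy, scipy, OpenCV 4.12 (cv2) and the standard library are available. Lean on these libraries where they do the work, as an engineer would, in place of code of your own. Each camera call takes 0.05 s, during which the arm holds its last target. There are 200 camera calls.

## Working session

There is one attempt and no reset: what is moved stays moved. The work goes in short steps, Python scripts to look and compute and a shell command to move; the robot and the scene stay as the last step left them, time stands still between calls to the robot, and variables do not carry over. Pictures are saved under pics/ and viewed, about 8 in all and at most 12, crops included, and the job is handed in when it is done.

```bash
mkdir -p pics
cat > h.py <<'E'
import numpy as np, cv2
from bench import r
from scipy.spatial.transform import Rotation as Ro
def shot(n,name):
    im,d=r.read_camera(n); cv2.imwrite(f'pics/{name}.png',im); np.save(f'pics/{name}.npy',d); return im,d
def f(m): return 192/np.tan(np.radians(m['fov_y'])/2)
def ray(n,u,v,z):
    m=r.camera_model(n);R=np.array(m['R']);t=np.array(m['t'])
    o=-R.T@t; d=R.T@np.array([(u-m['cx'])/f(m),(v-m['cy'])/f(m),1]); return o+d*(z-o[2])/d[2]
def cloud(n,d):
    m=r.camera_model(n);R=np.array(m['R']);t=np.array(m['t'])
    v,u=np.mgrid[:384,:512]; P=np.stack([(u-m['cx'])/f(m)*d,(v-m['cy'])/f(m)*d,d],-1)
    return (P-t)@R
E
python3 - <<'E'
from h import *
a,_=shot('top','top0'); b,_=shot('scene','scene0')
print(r.get_state())
for n in('top','scene'): m=r.camera_model(n); print(n,m)
E
```

```text
{'t': 0.1, 'qpos': array([-1.36729540e+00,  3.78000035e-01,  7.98082716e-02,  1.27441624e+00,
        2.96451994e-06,  1.46051818e+00]), 'qd': array([ 0.00099157, -0.00115487,  0.00391075, -0.00077591,  0.00096988,
       -0.00017624]), 'joint_efforts': array([ 1.34199312e-03, -4.64693820e+01,  2.70582283e+01,  1.20535487e-02,
       -1.67474013e-04,  9.44318714e-06]), 'position': array([ 0.17737898, -0.54635457,  0.23046748]), 'tcp_rot': array([ 0.97622142,  1.34283111, -0.97419423]), 'wrist_force': array([0.54310576, 0.32709093, 0.46583969]), 'moment': array([ 0.02757748, -0.00099315, -0.01970539]), 'finger_gap': 0.08546379929724081}
top {'fov_y': 54.4548600061503, 'cx': 259.5453275473294, 'cy': 192.66063743986552, 'R': array([[ 0.01847672, -0.999417  , -0.02871021],
       [-0.98665119, -0.01357888, -0.16228077],
       [ 0.1617963 ,  0.03132538, -0.98632686]]), 't': array([0.00339141, 0.44254578, 1.15680399])}
scene {'fov_y': 53.8861964149353, 'cx': 258.18105986936683, 'cy': 191.5727477270817, 'R': array([[-0.70505951,  0.70913918,  0.00356606],
       [ 0.51884136,  0.5192714 , -0.67908825],
       [-0.48341984, -0.47694741, -0.73404797]]), 't': array([ 0.32563917, -0.19940916,  1.28018166])}
```

View pics/top0.png

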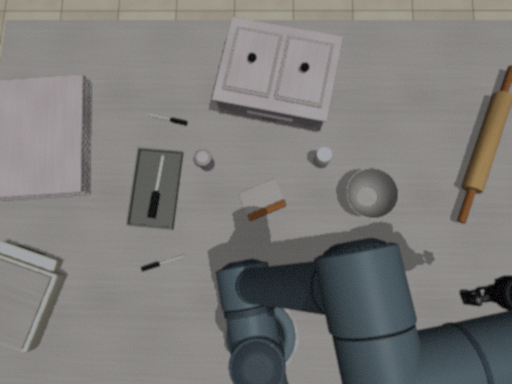

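View pics/scene0.png

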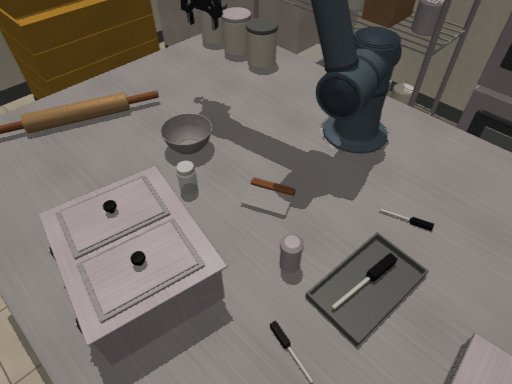

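The top view shows three rod-like things: (157,187) in the tray, (168,119) and (163,262) loose on the bench. The one in the tray is largest and lies in the tray, so it fits the description. I'll measure it and check it in a crop.

```bash
cat > m.py <<'E'
from h import *
im=cv2.imread('pics/top0.png'); d=np.load('pics/top0.npy'); P=cloud('top',d)
hsv=cv2.cvtColor(im,cv2.COLOR_BGR2HSV)
cv2.imwrite('pics/crop0.png',cv2.resize(im[85:285,100:370],None,fx=2.9,fy=2.9,interpolation=cv2.INTER_CUBIC))
def fit(mask,n,off):
    c=np.argwhere(mask)+off; return c
# rods: dark handle + white shank in windows
for nm,(u0,u1,v0,v1),z in (('tray',(135,176,150,225),.017),('A',(145,192,108,128),.008),('B',(136,190,250,275),.008)):
    g=im[v0:v1,u0:u1].mean(2); med=np.median(g)
    for k,mk in(('dark',g<38),('white',g>med+35)):
        n,l,s,c=cv2.connectedComponentsWithStats(mk.astype(np.uint8)); i=1+s[1:,4].argmax()
        vu=np.argwhere(l==i)+[v0,u0]; W=np.array([ray('top',u,v,z) for v,u in vu])
        ctr=W.mean(0); e=np.linalg.svd(W-ctr)[2][0]; e=e*np.sign(e[0]); p=(W-ctr)@e
        print(nm,k,len(vu),'px',vu.mean(0)[::-1].round(1),ctr.round(4),'len',np.ptp(p).round(4),'ang',np.degrees(np.arctan2(e[1],e[0])).round(1), 'ends',(ctr+e*p.min()).round(3),(ctr+e*p.max()).round(3))
# tray rect
mk=((P[...,2]<.05)&(im.mean(2)<95)).astype(np.uint8); mk[:, :120]=0; mk[:,190:]=0; mk[:140]=0; mk[235:]=0
mk=cv2.morphologyEx(mk,cv2.MORPH_CLOSE,np.ones((9,9)))
c=max(cv2.findContours(mk,0,2)[0],key=cv2.contourArea)
def rect(c,z):
    W=np.array([ray('top',u,v,z)[:2] for u,v in c.reshape(-1,2)],np.float32); return cv2.minAreaRect(W)
print('tray',rect(c,.022))
# melter top
mk=((P[...,2]>.135)&(P[...,2]<.165)).astype(np.uint8); mk[:,:190]=0;mk[:,360:]=0;mk[140:]=0
mk=cv2.morphologyEx(mk,cv2.MORPH_CLOSE,np.ones((9,9)))
c=max(cv2.findContours(mk,0,2)[0],key=cv2.contourArea)
R=rect(c,.15);print('melter',R,cv2.boxPoints(R).round(4).tolist())
print('zmed',np.median(P[mk>0][:,2]))
for nm,(u0,u1,v0,v1),zl in (('shaker',(190,218,145,175),.085),('jar',(310,336,143,170),.075),('bowl',(340,400,165,220),.065),('scraper',(236,290,178,222),.008)):
    Q=P[v0:v1,u0:u1].reshape(-1,3); Q=Q[(Q[:,2]>zl)&(Q[:,2]<.13)]; print(nm,len(Q),Q.min(0).round(3),Q.max(0).round(3),((Q.min(0)+Q.max(0))/2).round(3))
E
python3 m.py
```

```text
tray dark 182 px [153.3 204.3] [0.4025 0.3567 0.017 ] len 0.0822 ang -6.7 ends [0.362 0.362 0.017] [0.444 0.352 0.017]
tray white 102 px [159.2 172.2] [0.5097 0.344  0.017 ] len 0.1163 ang -7.0 ends [0.453 0.351 0.017] [0.568 0.337 0.017]
A dark 40 px [178. 121.] [0.6902 0.2938 0.008 ] len 0.0506 ang 76.7 ends [0.684 0.269 0.008] [0.696 0.318 0.008]Traceback (most recent call last):
  File "m.py", line 11, in <module>
    n,l,s,c=cv2.connectedComponentsWithStats(mk.astype(np.uint8)); i=1+s[1:,4].argmax()
                                                                       ~~~~~~~~~~~~~~^^
ValueError: attempt to get argmax of an empty sequence
```

View pics/crop0.png

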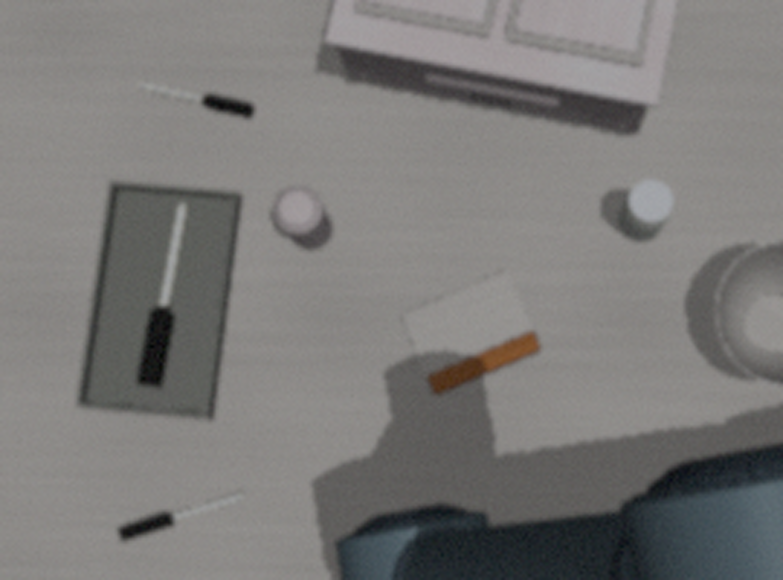

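The crop confirms it. The tray rod (handle at crop (155,347), tip at (182,205)) is about 210 mm long and thick. The other two, at (195,100) and (180,515), are roughly half that size. The channel shows as a light slit from crop (427,78) to (558,102).

```bash
sed -i "s/,('A',(145,192,108,128),.008),('B',(136,190,250,275),.008))/,)/" m.py
cat >> m.py <<'E'
# channel slit (px in top)
for u,v in ((100+427/2.9,85+78/2.9),(100+558/2.9,85+102/2.9)): print('slit',ray('top',u,v,.068))
Q=P[60:135,200:340].reshape(-1,3); Q=Q[(Q[:,2]>.03)&(Q[:,2]<.12)]
A=np.c_[Q[:,1],np.ones(len(Q))]; s=np.ones(len(Q),bool)
for _ in range(8):
    k=np.linalg.lstsq(A[s],Q[s,0],rcond=None)[0]; e=Q[:,0]-A@k; s=abs(e)<max(.004,np.std(e[s])*1.5)
print('back x=k0*y+k1',k,s.sum(),len(Q),Q[s].min(0),Q[s].max(0),np.std(e[s]))
print(r.camera_model('wrist'))
E
python3 m.py
```

```text
tray dark 182 px [153.3 204.3] [0.4025 0.3567 0.017 ] len 0.0822 ang -6.7 ends [0.362 0.362 0.017] [0.444 0.352 0.017]
tray white 102 px [159.2 172.2] [0.5097 0.344  0.017 ] len 0.1163 ang -7.0 ends [0.453 0.351 0.017] [0.568 0.337 0.017]
tray ((0.45760753750801086, 0.3528059124946594), (0.15272404253482819, 0.25590285658836365), 85.7009506225586)
melter ((0.8123200535774231, -0.040761798620224), (0.3517574071884155, 0.2808001935482025), 78.94390106201172) [[0.6407999992370605, -0.18649999797344208], [0.9164000153541565, -0.2402999997138977], [0.9837999939918518, 0.10490000247955322], [0.708299994468689, 0.15880000591278076]]
zmed 0.1583415196552735
shaker 232 [0.517 0.162 0.086] [0.569 0.215 0.106] [0.543 0.189 0.096]
jar 197 [ 0.534 -0.21   0.075] [ 0.58  -0.165  0.096] [ 0.557 -0.187  0.086]
bowl 324 [ 0.363 -0.416  0.065] [ 0.519 -0.258  0.08 ] [ 0.441 -0.337  0.073]
scraper 1208 [ 0.356 -0.072  0.008] [0.496 0.082 0.028] [0.426 0.005 0.018]
slit [0.70090272 0.05414805 0.068     ]
slit [ 0.67407158 -0.09150104  0.068     ]
back x=k0*y+k1 [0.19513856 0.6905286 ] 980 1021 [ 0.65346301 -0.18325679  0.03017738] [0.721348   0.15004233 0.11917235] 0.0009735467398831696
{'fov_y': 64.93582072569893, 'cx': 252.7840351388846, 'cy': 196.9410608546927, 'tool_from_camera': array([[ 2.13445937e-04, -3.20933702e-01,  9.47101638e-01,
        -1.42687535e-01],
       [-1.73542247e-04, -9.47101657e-01, -3.20933670e-01,
         8.29512295e-02],
       [ 9.99999962e-01, -9.58601587e-05, -2.57850556e-04,
         6.81358481e-05],
       [ 0.00000000e+00,  0.00000000e+00,  0.00000000e+00,
         1.00000000e+00]])}
```

```bash
cat > plan.py <<'E'
from h import *
import sys
def plan(x,y,z,ang):
    s=r.get_state(); R=Ro.from_rotvec(s['tcp_rot']).as_matrix()
    print('t',round(s['t'],2),'pos',s['position'].round(4),'F',s['wrist_force'].round(2),'M',s['moment'].round(3),'gap',round(s['finger_gap'],4))
    az=np.degrees(np.arctan2(R[1,2],R[0,2])); print('tool x',R[:,0].round(3),'y',R[:,1].round(3),'z',R[:,2].round(3),'q6',s['qpos'][[0,5]].round(2))
    # yaw about tool x (down): +yaw turns the jaw azimuth by -yaw
    for t in (ang+90,ang-90):
        w=(az-t+180)%360-180; print('yaw units',round(w/6,2),'for jaw az',t)
        A=R@Ro.from_euler('x',w,degrees=True).as_matrix()
        print('   shift units after yaw',(A.T@(np.array([x,y,z])-s['position'])/.025).round(2), ' before:',(R.T@(np.array([x,y,z])-s['position'])/.025).round(2))
if len(sys.argv)>4: plan(*map(float,sys.argv[1:5]))
E
python3 plan.py .4225 .3525 .15 -6.85
```

```text
t 0.1 pos [ 0.1774 -0.5464  0.2305] F [0.54 0.33 0.47] M [ 0.028 -0.001 -0.02 ] gap 0.0855
tool x [-0.     0.002 -1.   ] y [0.951 0.309 0.   ] z [ 0.309 -0.951 -0.002] q6 [-1.37  1.46]
yaw units -25.86 for jaw az 83.15
   shift units after yaw [ 3.28 -5.45 36.86]  before: [  3.28  20.42 -31.17]
yaw units 4.14 for jaw az -96.85
   shift units after yaw [  3.28   5.45 -36.86]  before: [  3.28  20.42 -31.17]
```

```bash
python3 -m jog '[[0,0,0,-1,1],[0,0,0,-1,1],[0,0,0,-1,1],[0,0,0,-1,1],[0,0,0,-1,1],[0,0,0,-1,1],[0,0,0,-1,1],[0,0,0,-1,1],[0,0,0,-1,1],[0,0,0,-1,1],[0,0,0,-1,1],[0,0,0,-1,1]]'
python3 -m jog '[[0,0,0,-1,1],[0,0,0,-1,1],[0,0,0,-1,1],[0,0,0,-1,1],[0,0,0,-1,1],[0,0,0,-1,1],[0,0,0,-1,1],[0,0,0,-1,1],[0,0,0,-1,1],[0,0,0,-1,1],[0,0,0,-1,1],[0,0,0,-1,1]]'
python3 -m jog '[[0,0,0,-1,1],[0,0,0,-0.86,1],[0,-0.9,1,0,1],[0,-0.9,1,0,1],[0,-0.9,1,0,1],[0,-0.9,1,0,1],[0,-0.9,1,0,1],[0,-0.95,1,0,1]]'
python3 plan.py .4225 .3525 .15 -6.85
```

```text
t: 1.6
position: [0.1774, -0.5465, 0.2307]
tcp_rot: [-0.001, 1.571, 0.003]
wrist_force: [0.9, 0.1, -1.0]
finger_gap: 0.0854
t: 3.1
position: [0.1774, -0.5465, 0.2307]
tcp_rot: [-0.976, 1.34, 0.978]
wrist_force: [-0.3, 0.2, 0.9]
finger_gap: 0.0853
t: 4.1
position: [0.3312, -0.4132, 0.2309]
tcp_rot: [-1.12, 1.263, 1.121]
wrist_force: [-0.5, 0.4, -0.9]
finger_gap: 0.0854
t 4.1 pos [ 0.3312 -0.4132  0.2309] F [-0.54  0.45 -0.9 ] M [-0.001 -0.019 -0.033] gap 0.0854
tool x [-0.001  0.001 -1.   ] y [-0.993  0.12   0.001] z [0.12  0.993 0.001] q6 [-1.01 -0.89]
yaw units -0.0 for jaw az 83.15
   shift units after yaw [3.260e+00 3.000e-02 3.084e+01]  before: [ 3.26  0.04 30.84]
yaw units 30.0 for jaw az -96.85
   shift units after yaw [ 3.260e+00 -3.000e-02 -3.084e+01]  before: [ 3.26  0.04 30.84]
```

```bash
python3 -m jog '[[0,0,1,0,1],[0,0,1,0,1],[0,0,1,0,1],[0,0,1,0,1],[0,0,1,0,1],[0,0,1,0,1],[0,0,1,0,1],[0,0,1,0,1],[0,0,1,0,1],[0,0,1,0,1],[0,0,1,0,1],[0,0,1,0,1]]'
python3 -m jog '[[0,0,1,0,1],[0,0,1,0,1],[0,0,1,0,1],[0,0,1,0,1],[0,0,1,0,1],[0,0,1,0,1],[0,0,1,0,1],[0,0,1,0,1],[0,0,1,0,1],[0,0,1,0,1],[0,0,1,0,1],[0,0,1,0,1]]'
python3 -m jog '[[0,0,1,0,1],[0,0,1,0,1],[0,0,1,0,1],[0,0,1,0,1],[0.5,0,1,0,1],[1,0,1,0,1],[1,0,0.8,0,1],[0,0,0,0,1]]'
python3 plan.py .4225 .3525 .012 -6.85
python3 - <<'E'
from h import *
s=r.get_state(); im,d=shot('wrist','w1')
m=r.camera_model('wrist'); T=np.array(m['tool_from_camera']); R=Ro.from_rotvec(s['tcp_rot']).as_matrix()
v,u=np.mgrid[:384,:512]; C=np.stack([(u-m['cx'])/f(m)*d,(v-m['cy'])/f(m)*d,d],-1)
W=(C@T[:3,:3].T+T[:3,3])@R.T+s['position']
np.save('pics/w1W.npy',W)
E
```

```text
t: 5.6
position: [0.3662, -0.1155, 0.231]
tcp_rot: [-1.12, 1.264, 1.121]
wrist_force: [0.9, -0.1, 0.5]
finger_gap: 0.0851
t: 7.1
position: [0.402, 0.1821, 0.2309]
tcp_rot: [-1.121, 1.264, 1.121]
wrist_force: [0.2, -0.9, -0.5]
finger_gap: 0.0853
t: 8.1
position: [0.4209, 0.35, 0.1662]
tcp_rot: [-1.122, 1.268, 1.123]
wrist_force: [0.4, -0.1, -0.7]
finger_gap: 0.0853
t 8.1 pos [0.4209 0.35   0.1662] F [ 0.41 -0.12 -0.7 ] M [-0.02   0.024 -0.053] gap 0.0853
tool x [-0.004 -0.003 -1.   ] y [-0.993  0.118  0.004] z [ 0.118  0.993 -0.003] q6 [0.58 0.7 ]
yaw units 0.01 for jaw az 83.15
   shift units after yaw [ 6.17 -0.07  0.13]  before: [ 6.17 -0.07  0.13]
yaw units -29.99 for jaw az -96.85
   shift units after yaw [ 6.17  0.07 -0.13]  before: [ 6.17 -0.07  0.13]
```

View pics/w1.png

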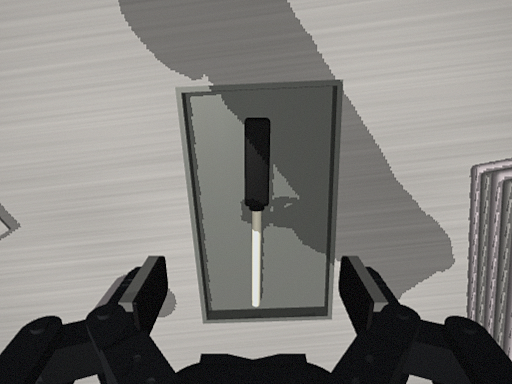

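The wrist view shows the rod centred between the open jaws: handle at px (257,118–210), white tip at (256,306), tray walls clear. I'll measure the grip point from it.

Run:
```python
from h import *
s=r.get_state(); m=r.camera_model('wrist'); T=np.array(m['tool_from_camera']); R=Ro.from_rotvec(s['tcp_rot']).as_matrix()
def wr(u,v,z):
    c=np.array([(u-m['cx'])/f(m),(v-m['cy'])/f(m),1]); o=R@T[:3,3]+s['position']; d=R@T[:3,:3]@c; return o+d*(z-o[2])/d[2]
im=cv2.imread('pics/w1.png'); g=im.mean(2); W=np.load('pics/w1W.npy')
sub=np.zeros_like(g,bool); sub[105:212,238:278]=True
H=np.argwhere(sub&(g<45)); S=np.zeros_like(sub); S[215:312,245:270]=g[215:312,245:270]>125; S=np.argwhere(S)
for n,X,z in(('handle',H,.029),('shank',S,.020)):
    p=np.array([wr(u,v,z) for v,u in X]); c=p.mean(0); e=np.linalg.svd(p-c)[2][0]; e*=np.sign(e[0]); q=(p-c)@e
    print(n,len(X),c.round(4),np.ptp(q).round(4),'ang',np.degrees(np.arctan2(e[1],e[0])).round(2),(c+e*q.min()).round(4),(c+e*q.max()).round(4), 'z depth',np.median([W[v,u,2] for v,u in X]).round(4))
fl=W[260:290,205:235,2]; print('tray floor z',np.median(fl).round(4))
for u,v in((181,90),(340,83),(329,318),(205,321)): print('tray corner',wr(u,v,.022).round(4))
```

```text
handle 2216 [0.4012 0.3557 0.029 ] 0.0892 ang -7.12 [0.3597 0.3609 0.029 ] [0.4482 0.3498 0.029 ] z depth 0.0288
shank 779 [0.51   0.3422 0.02  ] 0.1148 ang -7.14 [0.4571 0.3488 0.02  ] [0.571  0.3345 0.02  ] z depth 0.0212
tray floor z 0.0049
tray corner [0.3278 0.2955 0.022 ]
tray corner [0.3389 0.4379 0.022 ]
tray corner [0.5948 0.4182 0.022 ]
tray corner [0.5821 0.2738 0.022 ]
```

```bash
python3 -m jog '[[0,-0.06,0.12,0,0.2],[1,0,0,0,0.2],[1,0,0,0,0.2],[1,0,0,0,0.2],[1,0,0,0,0.2],[1,0,0,0,0.2],[0.6,0,0,0,0.2],[0.3,0,0,0,0.2],[0.15,0,0,0,0.2],[0,0,0,0,0.2]]' 60
python3 plan.py .4225 .3530 .010 -7.1
```

```text
t: 9.4
position: [0.4249, 0.3532, 0.018]
tcp_rot: [-1.121, 1.263, 1.12]
wrist_force: [0.6, -0.7, 0.5]
finger_gap: 0.0514
t 9.4 pos [0.4249 0.3532 0.018 ] F [ 0.63 -0.71  0.48] M [0.009 0.012 0.025] gap 0.0514
tool x [ 0.001  0.    -1.   ] y [-0.993  0.12  -0.001] z [0.12  0.993 0.   ] q6 [0.58 0.7 ]
yaw units 0.04 for jaw az 82.9
   shift units after yaw [ 0.32  0.1  -0.02]  before: [ 0.32  0.1  -0.02]
yaw units -29.96 for jaw az -97.1
   shift units after yaw [ 0.32 -0.1   0.02]  before: [ 0.32  0.1  -0.02]
```

```bash
python3 -m jog '[[0.2,0.1,0,0.04,0.2],[0.12,0,0,0,0.2],[0,0,0,0,0.2],[0,0,0,0,-1],[0,0,0,0,-1],[0,0,0,0,-1],[0,0,0,0,-1],[0,0,0,0,-1]]' 60; python3 -m jog '[[0,0,0,0,-1]]'
```

```text
t: 10.4
position: [0.4224, 0.3535, 0.0098]
tcp_rot: [-1.117, 1.264, 1.117]
wrist_force: [-0.3, 0.7, 3.7]
finger_gap: 0.0226
t: 10.52
position: [0.4224, 0.3535, 0.0099]
tcp_rot: [-1.117, 1.264, 1.117]
wrist_force: [0.3, -0.6, 4.2]
finger_gap: 0.0231
```

```bash
python3 -m jog '[[-0.2,0,0,0,-1],[-0.5,0,0,0,-1],[-1,0,0,0,-1],[-1,0,0,0,-1],[-1,0,0,0,-1],[-1,0,0,0,-1],[-1,0,0,0,-1],[-0.5,0,0,0.66,-1],[0,0,0,0,-1],[0,0,0,0,-1]]'; python3 plan.py .5212 .0602 .066 -11.05
```

```text
t: 11.78
position: [0.4216, 0.353, 0.1641]
tcp_rot: [-1.067, 1.295, 1.067]
wrist_force: [0.1, 0.1, -0.3]
finger_gap: 0.0226
t 11.78 pos [0.4216 0.353  0.1641] F [ 0.08  0.15 -0.35] M [-0.007  0.021 -0.019] gap 0.0226
tool x [-0.001 -0.001 -1.   ] y [-0.982  0.191  0.001] z [ 0.191  0.982 -0.001] q6 [0.58 0.77]
yaw units 0.01 for jaw az 78.95
   shift units after yaw [  3.93  -6.16 -10.73]  before: [  3.93  -6.15 -10.73]
yaw units -29.99 for jaw az -101.05
   shift units after yaw [ 3.93  6.16 10.73]  before: [  3.93  -6.15 -10.73]
```

```bash
python3 -m jog '[[0,-0.4,-1,0,-1],[0,-0.4,-1,0,-1],[0,-0.5,-1,0,-1],[0,-0.5,-1,0,-1],[0,-0.5,-1,0,-1],[0,-0.5,-1,0,-1],[0,-0.5,-1,0,-1],[0,-0.55,-1,0,-1],[0,-0.6,-1,0,-1],[0,-0.6,-1,0,-1],[0,-0.6,-0.73,0,-1],[0,-0.5,0,0,-1]]'
python3 -m jog '[[0.5,0,0,0,-1],[1,0,0,0,-1],[1,0,0,0,-1],[1,0,0,0,-1],[0.43,0,0,0,-1],[0,0,0,0,-1],[0,0,0,0,-1]]'; python3 plan.py .5212 .0602 .066 -11.05
python3 - <<'E'
from h import *
a,_=shot('scene','s2'); b,_=shot('top','t2'); w,_=shot('wrist','w2')
c=cv2.resize(a[150:350,190:340],None,fx=2.4,fy=2.4,interpolation=2); e=cv2.resize(b[70:230,190:340],None,fx=2.4,fy=2.4,interpolation=2)
o=np.zeros((480,740,3),np.uint8); o[:c.shape[0],:c.shape[1]]=c; o[:e.shape[0],370:370+e.shape[1]]=e; cv2.imwrite('pics/c2.png',o)
E
```

```text
t: 13.28
position: [0.5212, 0.0595, 0.1637]
tcp_rot: [-1.064, 1.296, 1.066]
wrist_force: [-0.3, 0.7, -0.3]
finger_gap: 0.0226
t: 14.15
position: [0.5221, 0.0608, 0.067]
tcp_rot: [-1.067, 1.293, 1.065]
wrist_force: [-0.6, -0.1, -1.1]
finger_gap: 0.0228
t 14.15 pos [0.5221 0.0608 0.067 ] F [-0.61 -0.11 -1.09] M [ 0.015 -0.026 -0.067] gap 0.0228
tool x [ 0.001 -0.    -1.   ] y [-0.982  0.191 -0.001] z [0.191 0.982 0.   ] q6 [-0.    0.19]
yaw units 0.0 for jaw az 78.95
   shift units after yaw [ 0.04  0.03 -0.03]  before: [ 0.04  0.03 -0.03]
yaw units -30.0 for jaw az -101.05
   shift units after yaw [ 0.04 -0.03  0.03]  before: [ 0.04  0.03 -0.03]
```

View pics/c2.png

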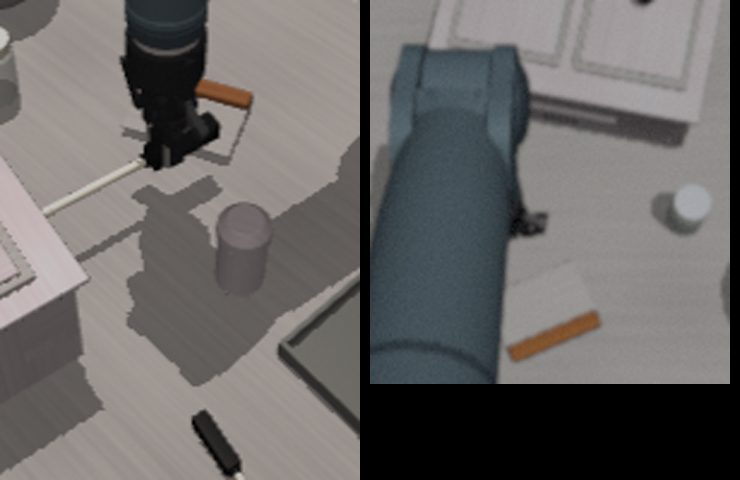

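View pics/w2.png

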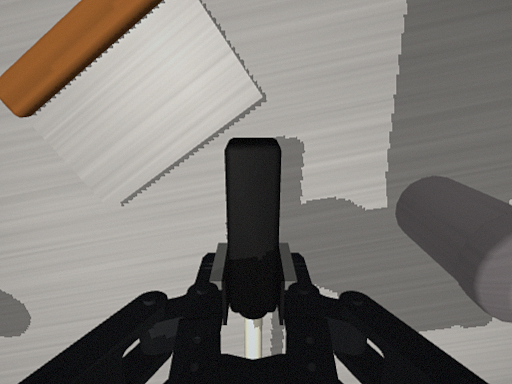

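The crops show the rod held squarely along the jaws: handle at wrist px (252,140–310), shank pointing at the melter just short of its back. I'll check pitch from depth.

Run:
```python
from h import *
im=cv2.imread('pics/s2.png').astype(int); d=np.load('pics/s2.npy'); P=cloud('scene',d)
mx=np.array([.9815,-.1917]);my=np.array([.1917,.9815]); C=np.array([.687,-.017])
box=np.zeros((384,512),bool); box[205:245,205:255]=1
q=(P[...,:2]-C); X=q@mx; Y=q@my
M=box&(X>-.16)&(X<0)&(Y>.02)&(Y<.07)&(P[...,2]>.05)&(P[...,2]<.11)&(im.min(2)>110)
print(M.sum()); 
for a in np.arange(-.15,0,.02):
    k=M&(X>=a)&(X<a+.02)
    if k.sum(): print(a.round(3),k.sum(),'y',np.median(Y[k]).round(4),'z',np.median(P[...,2][k]).round(4),np.percentile(P[...,2][k],95).round(4))
print('x max',X[M].max())
s=r.get_state(); m=r.camera_model('wrist'); T=np.array(m['tool_from_camera']);dw=np.load('pics/w2.npy')
v,u=np.mgrid[:384,:512]; Cc=np.stack([(u-m['cx'])/f(m)*dw,(v-m['cy'])/f(m)*dw,dw],-1)
W=(Cc@T[:3,:3].T+T[:3,3])@Ro.from_rotvec(s['tcp_rot']).as_matrix().T+s['position']
for v in range(155,245,15): print(v,np.median(W[v-3:v+3,240:266].reshape(-1,3),0).round(4))
for a in (320,330,340,350): print(a,W[a,248:258,:].mean(0).round(4))
```

```text
161
-0.15 20 y 0.0463 z 0.0802 0.0818
-0.13 29 y 0.0459 z 0.0795 0.0821
-0.11 28 y 0.0469 z 0.0792 0.0827
-0.09 25 y 0.0461 z 0.0796 0.0812
-0.07 30 y 0.0462 z 0.0802 0.0821
-0.05 29 y 0.0464 z 0.0798 0.0821
x max -0.031514604312805373
155 [0.4643 0.0718 0.0862]
170 [0.4705 0.0706 0.0864]
185 [0.477  0.0694 0.0864]
200 [0.4836 0.068  0.0864]
215 [0.4905 0.0667 0.0864]
230 [0.4977 0.0653 0.0864]
320 [0.5526 0.0545 0.0793]
330 [0.5591 0.0532 0.0792]
340 [0.5659 0.0519 0.0791]
350 [0.5727 0.0506 0.0792]
```

```bash
python3 -m jog '[[0.05,-0.5,0,0,-1],[0,-0.6,0,0,-1],[0,-0.3,0,0,-1],[0,0,0,0,-1]]'; python3 -m jog '[[0,-0.1,0,0,-1],[0,0,0,0,-1]]'; python3 -m jog '[[0,-0.06,0,0,-1],[0,0,0,0,-1]]';python3 -m jog '[[0,-0.04,0,0,-1],[0,0,0,0,-1]]'; python3 plan.py .6 .06 .066 -11.05
```

```text
t: 14.8
position: [0.5567, 0.0536, 0.0651]
tcp_rot: [-1.066, 1.294, 1.065]
wrist_force: [0.6, 0.1, -0.6]
finger_gap: 0.0225
t: 15.05
position: [0.5581, 0.0533, 0.065]
tcp_rot: [-1.066, 1.295, 1.066]
wrist_force: [0.2, 0.4, -0.1]
finger_gap: 0.0227
t: 15.3
position: [0.5598, 0.053, 0.0651]
tcp_rot: [-1.066, 1.294, 1.066]
wrist_force: [0.0, -0.3, -0.4]
finger_gap: 0.0228
t: 15.55
position: [0.5608, 0.0528, 0.0651]
tcp_rot: [-1.066, 1.294, 1.066]
wrist_force: [-0.2, 0.4, -0.2]
finger_gap: 0.0226
t 15.55 pos [0.5608 0.0528 0.0651] F [-0.22  0.41 -0.24] M [0.001 0.011 0.009] gap 0.0226
tool x [ 0. -0. -1.] y [-0.981  0.192 -0.   ] z [ 0.192  0.981 -0.   ] q6 [-0.02  0.17]
yaw units -0.0 for jaw az 78.95
   shift units after yaw [-0.04 -1.48  0.58]  before: [-0.04 -1.48  0.58]
yaw units 30.0 for jaw az -101.05
   shift units after yaw [-0.04  1.48 -0.58]  before: [-0.04 -1.48  0.58]
```

```bash
python3 -m jog '[[-0.02,-0.04,0,0,-1],[0,0,0,0,-1]]'; python3 -m jog '[[0,-0.04,0,0,-1],[0,0,0,0,-1]]'; python3 -m jog '[[0,-0.04,0,0,-1],[0,0,0,0,-1]]'
```

```text
t: 15.8
position: [0.5618, 0.0526, 0.0655]
tcp_rot: [-1.066, 1.294, 1.066]
wrist_force: [-0.1, 0.6, -0.2]
finger_gap: 0.0223
t: 16.05
position: [0.5618, 0.0526, 0.0653]
tcp_rot: [-1.065, 1.295, 1.067]
wrist_force: [-3.1, 1.4, 0.3]
finger_gap: 0.0227
t: 16.3
position: [0.5619, 0.0526, 0.065]
tcp_rot: [-1.064, 1.297, 1.068]
wrist_force: [-6.6, 0.8, 1.5]
finger_gap: 0.0226
```

```bash
cat > /dev/null; T(){ sed -n '2p;4p' | tr '\n' ' '; echo; }
python3 -m jog '[[0,0.2,-0.16,0,-1],[0,-0.2,0,0,-1],[0,0,0,0,-1]]' | T
python3 -m jog '[[0,0.2,-0.16,0,-1],[0,-0.2,0,0,-1],[0,0,0,0,-1]]' | T
python3 -m jog '[[0,0.2,-0.16,0,-1],[0,-0.2,0,0,-1],[0,0,0,0,-1]]' | T
python3 -m jog '[[0,0.2,-0.16,0,-1],[0,-0.2,0,0,-1],[0,0,0,0,-1]]' | T
python3 -m jog '[[0,0.2,-0.16,0,-1],[0,-0.2,0,0,-1],[0,0,0,0,-1]]' | T
python3 -m jog '[[0,0.2,-0.16,0,-1],[0,-0.2,0,0,-1],[0,0,0,0,-1]]' | T
```

```text
position: [0.561, 0.0483, 0.0649] wrist_force: [-5.4, 0.4, 1.3] 
position: [0.5603, 0.0444, 0.0649] wrist_force: [-5.9, 2.0, 1.0] 
position: [0.5595, 0.0405, 0.0649] wrist_force: [-5.2, 0.7, 0.6] 
position: [0.5587, 0.0366, 0.0649] wrist_force: [-6.1, 0.8, -0.8] 
position: [0.558, 0.0326, 0.0649] wrist_force: [-6.1, 0.6, 0.2] 
position: [0.5572, 0.0287, 0.065] wrist_force: [-5.5, 0.8, 0.0]
```

```bash
T(){ sed -n '2p;4p' | tr '\n' ' '; echo; }
python3 -m jog '[[-0.02,0.2,-0.16,0,-1],[0,-0.2,0,0,-1],[0,0,0,0,-1]]' | T
python3 -m jog '[[0,0.2,-0.16,0,-1],[0,-0.2,0,0,-1],[0,0,0,0,-1]]' | T
python3 -m jog '[[0,0.2,-0.16,0,-1],[0,-0.2,0,0,-1],[0,0,0,0,-1]]' | T
python3 -m jog '[[0,0.2,-0.16,0,-1],[0,-0.2,0,0,-1],[0,0,0,0,-1]]' | T
python3 -m jog '[[0,0.2,-0.16,0,-1],[0,-0.2,0,0,-1],[0,0,0,0,-1]]' | T
python3 -m jog '[[0,0.2,-0.16,0,-1],[0,-0.2,0,0,-1],[0,0,0,0,-1]]' | T
python3 -m jog '[[0,0.2,-0.16,0,-1],[0,-0.2,0,0,-1],[0,0,0,0,-1]]' | T
python3 -m jog '[[0,0.2,-0.16,0,-1],[0,-0.2,0,0,-1],[0,0,0,0,-1]]' | T
```

```text
position: [0.5565, 0.0248, 0.0655] wrist_force: [-5.5, 0.3, 1.1] 
position: [0.5557, 0.0209, 0.0655] wrist_force: [-4.6, 1.7, 0.0] 
position: [0.5549, 0.017, 0.0654] wrist_force: [-5.2, 1.0, -0.1] 
position: [0.5542, 0.013, 0.0654] wrist_force: [-3.7, 0.4, -1.0] 
position: [0.5534, 0.0091, 0.0654] wrist_force: [-6.4, 0.8, 0.9] 
position: [0.5526, 0.0052, 0.0654] wrist_force: [-5.3, 0.2, 0.1] 
position: [0.5519, 0.0013, 0.0654] wrist_force: [-4.8, 0.6, 1.3] 
position: [0.5511, -0.0026, 0.0654] wrist_force: [-5.4, 0.3, -0.5]
```

```bash
T(){ sed -n '2p;4p' | tr '\n' ' '; echo; }
python3 -m jog '[[0,0.2,-0.16,0,-1],[0,-0.2,0,0,-1],[0,0,0,0,-1]]' | T
python3 -m jog '[[0,0.2,-0.16,0,-1],[0,-0.2,0,0,-1],[0,0,0,0,-1]]' | T
python3 -m jog '[[0,0.2,-0.16,0,-1],[0,-0.2,0,0,-1],[0,0,0,0,-1]]' | T
python3 -m jog '[[0,0.2,-0.16,0,-1],[0,-0.2,0,0,-1],[0,0,0,0,-1]]' | T
python3 -m jog '[[0,0.2,-0.16,0,-1],[0,-0.2,0,0,-1],[0,0,0,0,-1]]' | T
python3 -m jog '[[0,0.2,-0.16,0,-1],[0,-0.2,0,0,-1],[0,0,0,0,-1]]' | T
python3 -m jog '[[0,0.2,-0.16,0,-1],[0,-0.2,0,0,-1],[0,0,0,0,-1]]' | T
python3 -m jog '[[0,0.2,-0.16,0,-1],[0,-0.2,0,0,-1],[0,0,0,0,-1]]' | T
python3 -m jog '[[0,0.2,-0.16,0,-1],[0,-0.2,0,0,-1],[0,0,0,0,-1]]' | T
```

```text
position: [0.5504, -0.0065, 0.0653] wrist_force: [-4.0, 0.8, -1.8] 
position: [0.5514, -0.0113, 0.0661] wrist_force: [-2.5, -1.5, 0.3] 
position: [0.5519, -0.0146, 0.0664] wrist_force: [1.0, -0.3, -0.5] 
position: [0.5497, -0.0182, 0.0658] wrist_force: [-0.9, 0.9, -0.7] 
position: [0.5473, -0.0223, 0.0651] wrist_force: [-3.0, -0.3, -2.4] 
position: [0.5465, -0.0262, 0.0655] wrist_force: [-5.8, 1.4, -0.3] 
position: [0.5458, -0.0301, 0.0655] wrist_force: [-4.7, -0.1, -0.1] 
position: [0.545, -0.034, 0.0655] wrist_force: [-5.8, 0.8, -0.1] 
position: [0.5442, -0.0379, 0.0654] wrist_force: [-5.5, 0.2, 0.1]
```

Hole found, centred at TCP y ≈ -0.0148: symmetric partial entries at -0.0113 and -0.0182, a full, force-free one at -0.0146. I'll go back there and enter.

```bash
T(){ sed -n '2p;4p' | tr '\n' ' '; echo; }
python3 -m jog '[[0,0.3,0,0,-1],[0,0,0.5,0,-1],[0,0,0.44,0,-1],[0,-0.3,0,0,-1],[0,0,0,0,-1]]' | T
python3 -m jog '[[0,-0.1,0,0,-1],[0,0,0,0,-1]]' | T
python3 -m jog '[[0,-0.1,0,0,-1],[0,0,0,0,-1]]' | T
python3 -m jog '[[0,-0.1,0,0,-1],[0,0,0,0,-1]]' | T
```

```text
position: [0.5519, -0.015, 0.0662] wrist_force: [-0.7, 0.4, -1.2] 
position: [0.5532, -0.0157, 0.066] wrist_force: [-0.7, -0.6, 0.2] 
position: [0.5556, -0.0161, 0.0661] wrist_force: [-0.4, -0.7, -0.7] 
position: [0.5582, -0.0165, 0.0661] wrist_force: [0.6, 0.3, -0.4]
```

```bash
T(){ sed -n '2p;4p' | tr '\n' ' '; echo; }
python3 -m jog '[[0,-0.1,0,0,-1],[0,-0.1,0,0,-1],[0,0,0,0,-1]]' | T
python3 -m jog '[[0,-0.06,0,0,-1],[0,0,0,0,-1]]' | T
python3 -m jog '[[0,-0.06,0,0,-1],[0,0,0,0,-1]]' | T
python3 -m jog '[[0,-0.06,0,0,-1],[0,0,0,0,-1]]' | T
```

```text
position: [0.5631, -0.0174, 0.0661] wrist_force: [-0.3, 0.3, -1.2] 
position: [0.5643, -0.0177, 0.066] wrist_force: [0.3, -0.0, -0.7] 
position: [0.5646, -0.0177, 0.0657] wrist_force: [-2.9, 0.5, 0.5] 
position: [0.566, -0.018, 0.0656] wrist_force: [-4.6, 1.4, 1.3]
```

```bash
T(){ sed -n '2p;4p' | tr '\n' ' '; echo; }
python3 -m jog '[[0,-0.06,0,0,-1],[0,0,0,0,-1]]' | T
python3 -m jog '[[0,-0.06,0,0,-1],[0,0,0,0,-1]]' | T
python3 -m jog '[[0,-0.06,0,0,-1],[0,0,0,0,-1]]' | T
python3 -m jog '[[0,-0.06,0,0,-1],[0,0,0,0,-1]]' | T
```

```text
position: [0.5678, -0.0184, 0.0657] wrist_force: [-5.0, 1.0, 0.2] 
position: [0.5695, -0.0187, 0.0657] wrist_force: [-5.4, 1.0, 0.2] 
position: [0.5706, -0.0189, 0.0657] wrist_force: [-6.2, 1.1, 0.6] 
position: [0.5707, -0.0189, 0.0653] wrist_force: [-9.0, 1.3, 0.9]
```

The force rose from a steady 5 N to 9 N with no further movement after 6.2 mm, so the button is on its stop. Drawing out straight, then lifting.

```bash
python3 -m jog '[[0,0,0,0,-1],[0,0.3,0,0,-1],[0,0.5,0,0,-1],[0,0.6,0,0,-1],[0,0.6,0,0,-1],[0,0.6,0,0,-1],[0,0.4,0,0,-1],[0,0,0,0,-1]]'
python3 -m jog '[[-0.7,0,0,0,-1],[-1,0,0,0,-1],[-1,0,0,0,-1],[-0.9,0,0,0,-1],[-0.4,0,0,-0.7,-1],[0,0,0,0,-1]]'; python3 plan.py .418 .356 .15 -5
```

```text
t: 29.42
position: [0.4992, -0.0049, 0.0663]
tcp_rot: [-1.066, 1.294, 1.065]
wrist_force: [-0.1, -0.2, -0.3]
finger_gap: 0.0229
t: 30.18
position: [0.5012, -0.0053, 0.1671]
tcp_rot: [-1.122, 1.262, 1.117]
wrist_force: [0.6, 1.2, -1.0]
finger_gap: 0.0228
t 30.18 pos [ 0.5012 -0.0053  0.1671] F [ 0.65  1.18 -0.98] M [ 0.012 -0.02  -0.017] gap 0.0228
tool x [ 0.003 -0.001 -1.   ] y [-0.993  0.12  -0.003] z [ 0.12   0.993 -0.   ] q6 [-0.14 -0.02]
yaw units -0.32 for jaw az 85.0
   shift units after yaw [ 0.66  4.58 14.11]  before: [ 0.66  5.04 13.95]
yaw units 29.68 for jaw az -95.0
   shift units after yaw [  0.66  -4.58 -14.11]  before: [ 0.66  5.04 13.95]
```

```bash
python3 -m jog '[[0,0,0.6,-0.3,-1],[0,0.3,1,0,-1],[0,0.3,1,0,-1],[0,0.4,1,0,-1],[0,0.4,1,0,-1],[0,0.4,1,0,-1],[0,0.4,1,0,-1],[0,0.4,1,0,-1],[0,0.4,1,0,-1],[0,0.4,1,0,-1],[0,0.4,1,0,-1],[0,0.4,1,0,-1]]'
python3 -m jog '[[0,0.3,1,0,-1],[0,0.1,1,0,-1],[0,0,0.5,0,-1],[0,0,0,0,-1],[0,0,0,0,-1]]'; python3 plan.py .4195 .357 .012 -5
python3 - <<'E'
from h import *
shot('wrist','w3')
E
```

```text
t: 31.68
position: [0.4197, 0.2946, 0.1651]
tcp_rot: [-1.144, 1.251, 1.145]
wrist_force: [-0.1, 0.1, -0.4]
finger_gap: 0.0228
t: 32.3
position: [0.4163, 0.3556, 0.1657]
tcp_rot: [-1.144, 1.251, 1.144]
wrist_force: [0.4, 0.7, 0.2]
finger_gap: 0.0226
t 32.3 pos [0.4163 0.3556 0.1657] F [0.35 0.71 0.16] M [-0.005  0.013 -0.015] gap 0.0226
tool x [-0.001 -0.001 -1.   ] y [-0.996  0.089  0.001] z [ 0.089  0.996 -0.001] q6 [0.59 0.68]
yaw units -0.01 for jaw az 85.0
   shift units after yaw [ 6.15 -0.13  0.07]  before: [ 6.15 -0.13  0.07]
yaw units 29.99 for jaw az -95.0
   shift units after yaw [ 6.15  0.13 -0.07]  before: [ 6.15 -0.13  0.07]
```

View pics/w3.png

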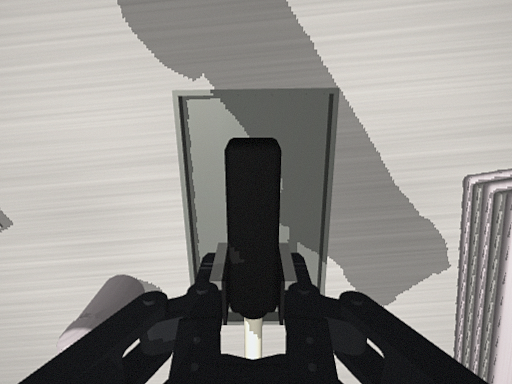

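The rod sits unshifted in the jaws (handle end at px (252,140), as in the earlier wrist view) and is centred over the tray (walls at x≈180 and 335). Lowering.

```bash
python3 -m jog '[[0.5,-0.13,0.07,0,-1],[1,0,0,0,-1],[1,0,0,0,-1],[1,0,0,0,-1],[1,0,0,0,-1],[0.9,0,0,0,-1],[0.4,0,0,0,-1],[0.3,0,0,0,-1],[0,0,0,0,-1],[0,0,0,0,-1]]'
python3 -m jog '[[0.05,0,0,0,-1],[0,0,0,0,-1]]'; python3 -m jog '[[0.04,0,0,0,-1],[0,0,0,0,-1]]'
```

```text
t: 33.6
position: [0.4205, 0.3581, 0.0142]
tcp_rot: [-1.144, 1.248, 1.143]
wrist_force: [0.5, 0.5, -0.1]
finger_gap: 0.0228
t: 33.85
position: [0.4201, 0.3579, 0.0126]
tcp_rot: [-1.144, 1.249, 1.144]
wrist_force: [0.4, -0.8, -0.6]
finger_gap: 0.0227
t: 34.1
position: [0.4199, 0.3577, 0.0112]
tcp_rot: [-1.144, 1.25, 1.144]
wrist_force: [-0.1, -0.7, -0.7]
finger_gap: 0.0228
```

```bash
python3 -m jog '[[0.04,0,0,0,-1],[0,0,0,0,-1]]'; python3 -m jog '[[0.03,0,0,0,-1],[0,0,0,0,-1],[0,0,0,0,-1]]'
```

```text
t: 34.35
position: [0.4198, 0.3576, 0.0101]
tcp_rot: [-1.144, 1.25, 1.144]
wrist_force: [-0.1, 0.6, -0.5]
finger_gap: 0.0223
t: 34.72
position: [0.4199, 0.3577, 0.0098]
tcp_rot: [-1.144, 1.25, 1.144]
wrist_force: [-1.8, -0.7, 5.0]
finger_gap: 0.0227
```

Upward force of 5 N: it is on the floor and still held. Opening slightly, then lifting.

```bash
python3 -m jog '[[0,0,0,0,-0.2],[-0.04,0,0,0,0],[-0.1,0,0,0,0.1],[0,0,0,0,0.1],[-0.3,0,0,0,0.1],[-0.7,0,0,0,0.1],[-1,0,0,0,0.1],[-1,0,0,0,0.1],[-1,0,0,0,0.1],[-1,0,0,0,0.1],[-0.8,0,0,0,0.1],[0,0,0,0,0.1]]'; python3 -m jog '[[0,0,0,0,0.1],[0,0,0,0,0.1]]'
python3 - <<'E'
from h import *
s=r.get_state(); m=r.camera_model('wrist'); T=np.array(m['tool_from_camera']); R=Ro.from_rotvec(s['tcp_rot']).as_matrix()
im,d=shot('wrist','w4'); t,_=shot('top','t4')
v,u=np.mgrid[:384,:512]; C=np.stack([(u-m['cx'])/f(m)*d,(v-m['cy'])/f(m)*d,d],-1)
W=(C@T[:3,:3].T+T[:3,3])@R.T+s['position']; g=im.mean(2)
H=(g<45)&(W[...,2]>.02)&(W[...,2]<.036)&(v<230); S=(g>120)&(W[...,2]>.012)&(W[...,2]<.03)&(abs(u-256)<25)&(v>200)
for n,K in(('handle',H),('shank',S)): p=W[K]; print(n,K.sum(),p.min(0).round(3),p.max(0).round(3),np.median(p,0).round(4))
o=np.hstack([im,cv2.resize(t[85:277,140:250],None,fx=2,fy=2)]); cv2.imwrite('pics/c4.png',o); print(o.shape)
E
```

```text
t: 36.22
position: [0.4212, 0.3586, 0.1601]
tcp_rot: [-1.144, 1.245, 1.143]
wrist_force: [0.8, 0.9, -0.7]
finger_gap: 0.0472
t: 36.48
position: [0.4192, 0.3572, 0.1568]
tcp_rot: [-1.144, 1.252, 1.144]
wrist_force: [0.3, 0.6, 0.1]
finger_gap: 0.047
handle 2340 [0.343 0.345 0.02 ] [0.47  0.434 0.031] [0.3967 0.3601 0.0288]
shank 966 [0.448 0.319 0.017] [0.589 0.373 0.024] [0.5065 0.35   0.0212]
(384, 732, 3)
```

View pics/c4.png

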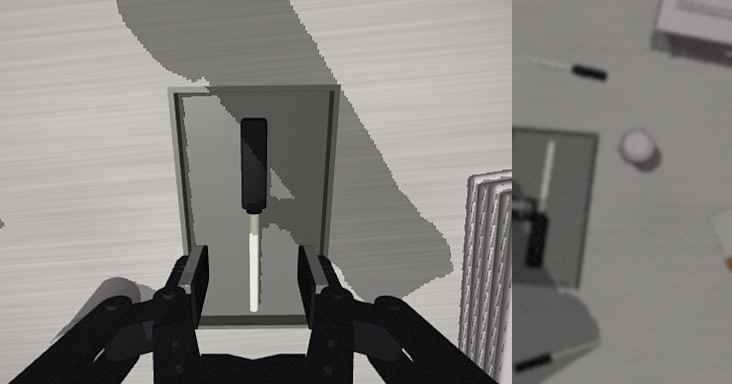

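The rod lies flat inside the tray: handle at px (254,118–210), tip at (253,311), short of the end wall. Its handle top (28.8 mm) and shank top (21.2 mm) are at their original heights. The gripper is clear.

```bash
python3 -c "
from bench import r
print(r.finish_job())"
```

```text
the job is handed in; nothing more can be done
None
```

I pushed the reset button fully in, laid the rod back flat in the tray, and handed the job in at about 36.5 s of the 72 s allowed. The hand-in gives no verdict, so what follows is from my own readings.

- **Rod:** I took the large rod from the tray, not either of the two small ones lying on the bench. Depth readings showed it level in the jaws.
- **Finding the hole:** I tapped along the channel floor in 4 mm steps at about 6 N. The hole was about 27 mm toward the robot's right (the jar side) of the estimated channel middle, shown by one force-free entry with partial entries on both sides.
- **Button:** The tip met the button 16 mm behind the plate, as described. It moved at about 5 N for 6.2 mm, then stopped as the force rose to 9 N. The highest force I read in the job was about 9 N, against the 50 N limit.
- **Laying down:** The rod reached the tray floor while still held, with 5 N upward on the wrist, before I opened the jaws.
- **Last checks:** The handle top is at 28.8 mm and the shank top at 21.2 mm, the same as at the start. The rod is inside the walls and the gripper is clear, about 150 mm above it.
- **Not checked:** I did not re-measure the bowl, jar, shaker and scraper at the end. The planned path kept clear of them and no unexpected contact force showed. I could not see the button itself, so its position rests on the force and travel readings.

No check failed or disagreed.

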